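Put the mixed-up canister lids back on their own canisters

TASK

After washing up, the lids of the four stoneware canisters were put back on the wrong ones. Move the lids round so that each sits on the canister of its own colour, level and fully seated in the mouth; lower each one down, do not drop it. Leave the canisters standing where they are, and do not disturb the other things on the worktop.

Things in the scene. Friction and masses are not known exactly. Their poses are not given: they have to be found in the camera images.
- sage_canister: sage-green stoneware canister, loose, 1 kg, 115 mm tall, 92 mm diameter, rounded shoulder, rim 76 mm, mouth 64 mm inside. Origin: centre of its foot, z up. A seated lid has its origin 101 mm above this origin and 3 mm of play sideways. Any lid fits. Bare worktop near by: x 0.36 to 0.43, y -0.35 to 0 (the sink's 5 mm rim begins at x 0.437).
- blue_canister: blue stoneware canister, loose, 1 kg, 115 mm tall, 92 mm diameter, rounded shoulder, rim 76 mm, mouth 64 mm inside. Origin: centre of its foot, z up. A seated lid has its origin 101 mm above this origin and 3 mm of play sideways. Any lid fits. Bare worktop near by: x 0.36 to 0.43, y -0.35 to 0 (the sink's 5 mm rim begins at x 0.437).
- mustard_canister: mustard-yellow stoneware canister, loose, 1 kg, 90 mm tall, 92 mm diameter, rounded shoulder, rim 76 mm, mouth 64 mm inside. Origin: centre of its foot, z up. A seated lid has its origin 76 mm above this origin and 3 mm of play sideways. Any lid fits. Bare worktop near by: x 0.36 to 0.43, y -0.35 to 0 (the sink's 5 mm rim begins at x 0.437).
- red_canister: brick-red stoneware canister, loose, 1 kg, 90 mm tall, 92 mm diameter, rounded shoulder, rim 76 mm, mouth 64 mm inside. Origin: centre of its foot, z up. A seated lid has its origin 76 mm above this origin and 3 mm of play sideways. Any lid fits. Bare worktop near by: x 0.36 to 0.43, y -0.35 to 0 (the sink's 5 mm rim begins at x 0.437).
- sage_lid: sage-green stoneware lid, 0.14 kg, 48.5 mm tall, at the start on a canister of another colour. Origin: centre of its underside (foot of the plug), z up. Plug 48 mm wide at the foot, tapering out to 57 mm; flange 74 mm wide, z 14 to 21.5 mm; round knob on the axis, 28 mm wide, z 33 to 48.5 mm: grip it from above, TCP at z 44 mm. Put down, it stands on its plug.
- blue_lid: blue stoneware lid, 0.14 kg, 48.5 mm tall, at the start on a canister of another colour. Origin: centre of its underside (foot of the plug), z up. Plug 48 mm wide at the foot, tapering out to 57 mm; flange 74 mm wide, z 14 to 21.5 mm; round knob on the axis, 28 mm wide, z 33 to 48.5 mm: grip it from above, TCP at z 44 mm. Put down, it stands on its plug.
- mustard_lid: mustard-yellow stoneware lid, 0.14 kg, 48.5 mm tall, at the start on a canister of another colour. Origin: centre of its underside (foot of the plug), z up. Plug 48 mm wide at the foot, tapering out to 57 mm; flange 74 mm wide, z 14 to 21.5 mm; round knob on the axis, 28 mm wide, z 33 to 48.5 mm: grip it from above, TCP at z 44 mm. Put down, it stands on its plug.
- red_lid: brick-red stoneware lid, 0.14 kg, 48.5 mm tall, at the start on a canister of another colour. Origin: centre of its underside (foot of the plug), z up. Plug 48 mm wide at the foot, tapering out to 57 mm; flange 74 mm wide, z 14 to 21.5 mm; round knob on the axis, 28 mm wide, z 33 to 48.5 mm: grip it from above, TCP at z 44 mm. Put down, it stands on its plug.
- spice_jar: spice jar with a black cap and a green label, 41 mm diameter, 105 mm tall. Stands by; leave it alone. Origin: centre of its underside.
- garlic: bulb of garlic, 56 mm across and tall. Stands by; leave it alone. Origin: centre of its underside.
Things that resemble listed ones, but are neither listed nor needed, are in the scene too. Leave any turquoise look-alike of the mustard_lid alone.

How it is judged:
By the outcome, as a careful person would: the job done as asked, in the order asked, and still so for the second after the job is handed in, with the robot touching nothing.
It also fails if it takes over 118 s, if anything falls off the work surface, if the arm or the gripper's body presses on something with over 40 N, if the wrist force passes 120 N, or if a joint passes its speed limit or range.

ROBOT

A 6-joint arm with a two-finger parallel gripper is mounted at the origin on a cart in front of the work surface, level with it; the furniture and walls round the work are solid. World frame = base frame: x ahead of the robot, y to its left, z up, the work surface at z = 0. Lengths are in m, angles in rad, forces in N, time in s.
With the tool pointing down it reaches from about 0.25 to 0.725 m from the base axis. Payload 4 kg.
Tool frame: the origin (TCP) lies between the finger pads, 19 mm behind the fingertips; this is the grasp point; z points along the fingers, y is the line along which they close (so a half turn about z gives the same grasp; the last joint's range is limited). The gripper opens to 85 mm and grips with 20 to 120 N. Pads are 22 mm wide; open, the fingers measure 114 mm over their backs; the gripper's body (76 mm by 85 mm) begins 54 mm behind the grasp point. The pads swing forward as they close: fully open they stand 13 mm farther back than shut.
Start: joints at [1.188, 0.241, 0.005, 1.335, 0, 1.571], TCP at [0.187, 0.464, 0.25] pointing down, gripper open.
Joint ranges: [-2.72, 2.72], [-1.05, 1.87], [-1.09, 1.28], [-1.99, 2.15], [-1.42, 1.44], [-3.14, 3.14]. Speed limits (rad/s): [2.79, 2.79, 3.14, 3.14, 3.14, 3.14].

INTERFACE

Orientations are given as a unit quaternion [x, y, z, w].
In Python, from workcell import get_obs, camera, job_done, silhouettes gives the robot as it stands. The module is installed in compiled form; this text tells all that it offers.
- The arm moves only by the tool drive_tool, never from a script. Its argument "increments" is a list of rows, each a list of 3 entries, a list of its own where there are three numbers: the shift along the world's x, y, z in mm, then the turn, a rotation vector about the world's x, y, z in degrees, then the opening, from 0 (shut) to 1 (fully open). A call has 1 to 8 rows; each row shifts and turns the commanded pose from where the row before left it; what a row does not reach is not made up. A row lasts 1/12 s, in which the tool goes at most 41.7 mm and 7.16 degrees, less where a joint would pass 70% of its speed; a pose out of reach is approached as far as the arm can. A call is refused whole if a number of a shift passes 41.7 or a number of a turn 7.16, either way. A call with a gripper value outside its range is refused whole. The fingers move at their own pace and stop on an object; the grip force is fixed at half the most. Time passes only in rows, so rows that do not move let the fingers close. It gives the time, the measured TCP pose, the force, the opening and the grip force at its end, in the units of the state.
- get_obs(): the state, without advancing time (a new reading comes with each control period).
- camera(name): name is "scene" or "top" or "wrist"; returns a dict with "image" (400x640x3 uint8, red, green, blue), "K" (3x3 intrinsics, pixels), "view" (4x4, takes a point from world to camera coordinates). Camera axes: x right, y down, z forward; pixel columns grow to the right and rows downward; lengths in m; the calibration is good to about 2 mm. A picture is of the moment at which its call begins. There is no depth.
- job_done(): hands the job in; it is judged then, once.
Trained networks look in a picture, given as the dict that the camera call returned (one of the last four; its "shot" number tells which), for a name from the list of things; names that differ only in an ending like _2 or _b are one class to them, and where a whole thing is asked for, a point or a joint stands for the part that bears it (a point fixed in the world has none). Each returns a list of dicts, best first, with "conf" (0 to 1); they miss things now and then, are a little off and sometimes report something else, mostly with a low value. They report only what shows in the picture. A call takes as long as a camera call. They do not tell look-alikes from the thing itself.
- silhouettes(query, picture): "region" (400x640 bool, what is visible of it) and "bbox" ([left, top, right, bottom] in pixels, round what is visible of it).
The state is a dict: "clock": time; "joint_pos": joint angles; "joint_vel": joint speeds; "tau": joint torques, N m; "eef_pos": TCP position; "tool_rot": TCP orientation; "ft_force": force on the tool from outside, world axes, zero at the start; "ft_torque": the same for the moment, N m; "grip_width": finger opening in m; "grasp_force": force on a finger pad.
Only numpy, scipy, OpenCV 4.12 (cv2) and the standard library are available. Lean on these libraries where they do the work, as an engineer would, in place of code of your own. Each camera call takes 0.05 s, during which the arm holds its last target. There are 200 camera calls.

## Working session

There is one attempt and no reset: what is moved stays moved. The work goes in short steps, Python scripts to look and compute and a tool call to move; the robot and the scene stay as the last step left them, time stands still between calls to the robot, and variables do not carry over. Pictures are saved under pics/ and viewed, at most 14 in all, crops included, and the job is handed in when it is done.

Besides the shell and the picture viewer there is one more tool, called after ">>>" as a command line: name --argument value ..., lists and objects as JSON in quotes. drive_tool: Moves the arm, as the interface text tells. Its arguments: {"type":"object","properties":{"increments":{"type":"array"}},"required":["increments"]}

```bash
mkdir -p pics
cat > h.py <<'E'
import numpy as np, cv2
from workcell import get_obs, camera, job_done, silhouettes
def save(c,n): cv2.imwrite(f'pics/{n}.png',c['image'][:,:,::-1])
def ray(c,px):
    R=c['view'][:3,:3];t=c['view'][:3,3]
    d=R.T@np.linalg.solve(c['K'],[px[0],px[1],1.]); return -R.T@t,d
def at_z(c,px,z):
    o,d=ray(c,px); return o+d*(z-o[2])/d[2]
def proj(c,p):
    q=c['K']@(c['view'][:3,:3]@np.asarray(p)+c['view'][:3,3]); return q[:2]/q[2]
E
python3 - <<'E'
from h import *
np.set_printoptions(precision=4,suppress=True)
o=get_obs(); print(o['eef_pos'],o['tool_rot'],o['clock'])
for n in ('top','scene'):
    c=camera(n); save(c,n+'0'); print(n,c['K'].tolist()); print(c['view'])
    for k in ['sage','blue','mustard','red']:
        for t in ('lid','canister'):
            for s in silhouettes(f'{k}_{t}',c)[:2]:
                r=s['region']; ys,xs=np.nonzero(r); print(k,t,round(s['conf'],2),s['bbox'],xs.mean().round(1),ys.mean().round(1),len(xs), c['image'][r].mean(0).round())
E
```

```text
[0.1865 0.4633 0.2491] [ 0.1902  0.9817 -0.001  -0.0002] 0.0
top [[444.34946607843096, 0.0, 317.8702311863058], [0.0, 444.34946607843096, 203.50851372152553], [0.0, 0.0, 1.0]]
[[-0.0046 -1.      0.0043  0.2174]
 [-0.983   0.0037 -0.1837  0.6054]
 [ 0.1837 -0.005  -0.983   0.8133]
 [ 0.      0.      0.      1.    ]]
sage lid 0.72 [323.4, 248.5, 365.9, 288.9] 344.0 268.9 1319 [105. 114.  90.]
sage canister 0.88 [285.0, 160.7, 335.7, 208.7] 310.1 191.0 888 [75. 76. 64.]
blue lid 0.73 [232.6, 259.7, 273.3, 296.3] 252.8 277.9 1300 [ 64.  79. 101.]
blue lid 0.34 [287.0, 157.5, 334.2, 209.5] 310.7 190.8 873 [74. 75. 63.]
blue canister 0.78 [369.5, 174.7, 426.3, 228.4] 389.4 209.2 904 [52. 54. 61.]
mustard lid 0.93 [286.7, 151.7, 328.4, 191.4] 310.4 172.1 1189 [132. 106.  63.]
mustard lid 0.93 [284.4, 107.6, 317.6, 138.4] 301.2 121.9 862 [50. 96. 91.]
mustard canister 0.68 [316.8, 244.7, 367.0, 297.8] 339.3 270.7 590 [98. 81. 54.]
red lid 0.94 [381.2, 175.2, 423.8, 214.1] 402.8 197.0 1284 [97. 49. 46.]
red lid 0.62 [320.9, 247.6, 365.9, 290.8] 344.0 269.0 1278 [105. 115.  91.]
red canister 0
[... 397 characters left out ...]
ge lid 0.4 [364.6, 200.8, 401.0, 234.8] 382.9 219.3 888 [127.  34.  30.]
sage canister 0.55 [313.0, 172.4, 356.5, 221.9] 332.7 199.0 1683 [79. 85. 62.]
blue lid 0.58 [216.2, 190.1, 251.1, 212.2] 234.7 200.9 685 [ 45.  73. 110.]
blue canister 0.59 [357.3, 216.8, 407.1, 272.5] 378.4 248.9 1926 [38. 53. 74.]
mustard lid 0.94 [352.1, 166.8, 377.6, 186.1] 363.1 175.2 404 [ 28. 124. 116.]
mustard lid 0.58 [317.9, 156.4, 352.6, 184.5] 333.6 170.8 616 [172. 121.  34.]
mustard canister 0.78 [268.6, 231.8, 322.7, 285.2] 297.0 262.0 1515 [118.  85.  30.]
red lid 0.7 [365.8, 203.7, 401.7, 235.5] 382.4 219.3 922 [126.  37.  33.]
red canister 0.6 [213.5, 198.8, 263.8, 248.6] 239.3 225.2 1400 [88. 31. 27.]
```

View images.

View pics/top0.png

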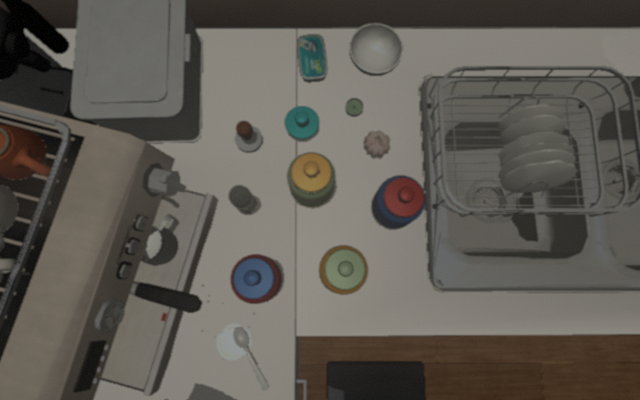

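View pics/scene0.png

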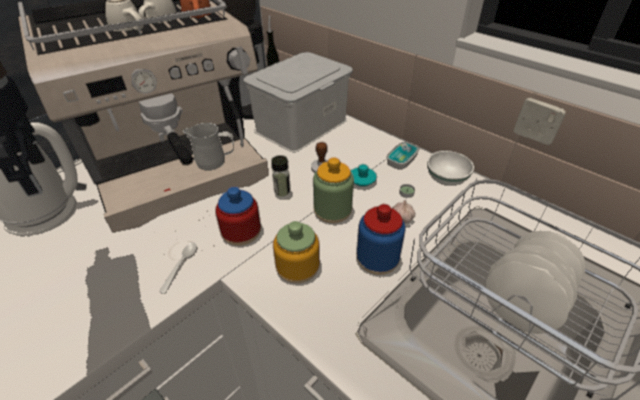

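```bash
cat > fit.py <<'E'
from h import *
from scipy.optimize import least_squares
# lid poses: fit bbox of projected lid (flange disc + knob) in both views, z known
def bbox(c,p,z0):
    a=np.linspace(0,2*np.pi,60); P=[]
    for r,z in ((.037,.014),(.037,.0215),(.014,.040),(.010,.0485),(.012,.046)):
        P+=[proj(c,[p[0]+r*np.cos(t),p[1]+r*np.sin(t),z0+z]) for t in a]
    P=np.array(P); return np.r_[P.min(0),P.max(0)]
def lidsil(c,k,col):
    best=None
    for s in silhouettes(k+'_lid',c):
        m=c['image'][s['region']].mean(0); m=m/m.sum(); d=np.abs(m-col).sum()
        if best is None or d<best[0]: best=(d,s)
    return best[1] if best and best[0]<.12 else None
COL={'sage':[.34,.38,.28],'blue':[.23,.32,.45],'mustard':[.5,.36,.14],'red':[.6,.2,.2]}
E
python3 - <<'E'
from fit import *
np.set_printoptions(precision=4,suppress=True)
cs={n:camera(n) for n in('top','scene')}
B={'sage':([323.4,248.5,365.9,288.9],[276.4,220.1,313.1,254.2],.076),'blue':([232.6,259.7,273.3,296.3],[216.2,190.1,251.1,212.2],.076),
'mustard':([286.7,151.7,328.4,191.4],[317.9,156.4,352.6,184.5],.101),'red':([381.2,175.2,423.8,214.1],[365.8,203.7,401.7,235.5],.101)}
for k,(bt,bs,z) in B.items():
    p0=at_z(cs['top'],[(bt[0]+bt[2])/2,(bt[1]+bt[3])/2],z+.02)[:2]
    out=[]
    for sel in ('top','scene'):
        b={'top':bt,'scene':bs}[sel]
        r=least_squares(lambda p:bbox(cs[sel],p,z)-b,p0); out+=[r.x,r.fun]
    print(k,p0,*out)
c=cs['top']
for n in('spice_jar','garlic'):
    for s in silhouettes(n,c)[:2]: 
        b=s['bbox']; print(n,s['conf'],b,at_z(c,[(b[0]+b[2])/2,(b[1]+b[3])/2],.06))
s=silhouettes('mustard_lid',c)
for q in s: b=q['bbox'];print(b,at_z(c,[(b[0]+b[2])/2,(b[1]+b[3])/2],.02))
E
```

```text
sage [0.4783 0.167 ] [0.4785 0.1671] [ 0.7879 -0.4281 -0.7813  0.4268] [0.4742 0.1643] [-1.205   1.4022  1.217  -1.3867]
blue [0.4624 0.3329] [0.4627 0.333 ] [-0.3863 -2.5479  0.3912  2.4564] [0.4573 0.3303] [-0.7464 -3.0804  0.7601  2.7387]
mustard [0.6536 0.2338] [0.6544 0.2338] [ 0.5996 -0.2049 -0.6001  0.2102] [0.6527 0.2212] [ 0.2782  0.9116 -0.2778 -0.803 ]
red [0.6098 0.0616] [0.6104 0.0613] [ 0.587  -0.8807 -0.5813  0.8692] [0.6043 0.055 ] [-1.8758  0.2757  1.8479 -0.4308]
spice_jar 0.94 [227.4, 183.2, 259.8, 214.8] [0.615  0.3595 0.06  ]
garlic 0.89 [364.9, 130.9, 391.6, 155.6] [0.7275 0.0937 0.06  ]
[284.6, 106.3, 318.7, 138.2] [0.7874 0.2481 0.02  ]
[291.0, 153.5, 329.4, 192.8] [0.6767 0.2302 0.02  ]
```

Top view: mustard lid is on the sage canister (311,172) and sage lid on the mustard one (344,269). Red lid is on the blue canister (403,197) and blue lid on the red one (253,278), so this is two swaps. The turquoise look-alike stands at (301,122). I'm going over the sage lid first.

>>> drive_tool --increments '[[[24,-25,0],[0,0,0],1],[[24,-25,0],[0,0,0],1],[[24,-25,0],[0,0,0],1],[[24,-25,0],[0,0,0],1],[[24,-25,0],[0,0,0],1],[[24,-25,0],[0,0,0],1],[[24,-25,0],[0,0,0],1],[[24,-25,0],[0,0,0],1]]'

```text
clock: 1.82
eef_pos: [0.3797, 0.2625, 0.2502]
tool_rot: [0.19, 0.982, 0.0, 0.0]
ft_force: [0.7, 1.5, -0.4]
grip_width: 0.0857
grasp_force: 0.0
```

>>> drive_tool --increments '[[[24,-25,0],[0,0,0],1],[[24,-25,0],[0,0,0],1],[[24,-25,0],[0,0,0],1],[[24,-25,0],[0,0,0],1],[[0,0,0],[0,0,0],1],[[0,0,0],[0,0,0],1]]'

```text
clock: 2.32
eef_pos: [0.4757, 0.1624, 0.2497]
tool_rot: [0.192, 0.981, -0.0, -0.0]
ft_force: [0.4, -0.2, -0.4]
grip_width: 0.0854
grasp_force: 0.0
```

```bash
cat > look.py <<'E'
import sys
from fit import *
np.set_printoptions(precision=4,suppress=True)
# usage: look.py name lid_z [pic]
z=float(sys.argv[2]); k=sys.argv[1]
o=get_obs(); print('tcp',o['eef_pos'],o['tool_rot'],'t',o['clock'],'F',o['ft_force'],'w',o['grip_width'])
for n in ('wrist','top','scene'):
    c=camera(n)
    if n=='wrist' and len(sys.argv)>3: save(c,sys.argv[3])
    s=lidsil(c,k,COL[k])
    if s is None: print(n,'none'); continue
    b=s['bbox']; r=least_squares(lambda p:bbox(c,p,z)-b,at_z(c,[(b[0]+b[2])/2,(b[1]+b[3])/2],z+.02)[:2])
    print(n,round(s['conf'],2),np.array(b),r.x,r.fun.round(1))
E
python3 look.py sage .076 w1
```

```text
tcp [0.4757 0.1624 0.2497] [ 0.1921  0.9814 -0.     -0.0002] t 2.3167 F [ 0.3763 -0.2064 -0.3963] w 0.08539312469699521
wrist none
top 0.58 [324.1 265.  339.  288.8] [0.4644 0.191 ] [-13.   -9.1  13.1   8.6]
scene 0.93 [274.3 221.1 317.2 255.3] [0.4733 0.1608] [ 1.8  1.5 -1.8 -1.2]
```

View pics/w1.png

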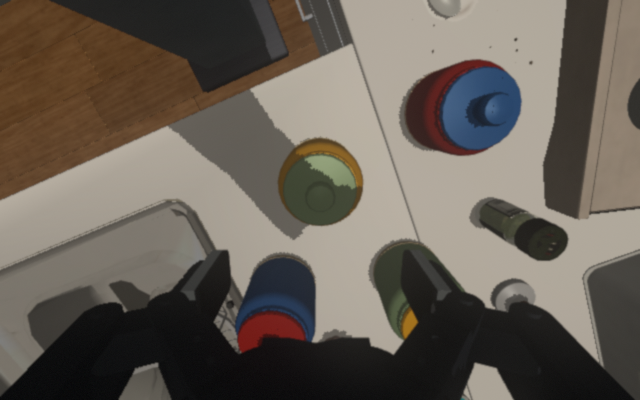

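The wrist view shows the sage lid knob at (320,196) and its flange centred about (320,188), with the blue lid knob at (494,109).

Run:
```python
from fit import *
np.set_printoptions(precision=4,suppress=True)
c=camera('wrist'); print(at_z(c,(320,196),.117),at_z(c,(494,109),.117)); print(ray(c,(320,200))[0])
for k in('sage','blue'):
  for s in silhouettes(k+'_lid',c):
    b=s['bbox']; r=least_squares(lambda p:bbox(c,p,.076)-b,at_z(c,[(b[0]+b[2])/2,(b[1]+b[3])/2],.096)[:2])
    print(k,round(s['conf'],2),b,r.x,r.fun.round(1))
```

```text
[0.4752 0.1684 0.117 ] [0.459  0.3324 0.117 ]
[0.4074 0.1911 0.3734]
sage 0.58 [280.6, 151.7, 357.7, 228.8] [0.4762 0.1674] [ 0.9  1.4 -0.9 -1.7]
blue 0.9 [438.8, 67.0, 518.8, 153.8] [0.4609 0.3308] [-2.9  0.9  2.8 -0.8]
```

>>> drive_tool --increments '[[[0,5,-30],[0,0,0],1],[[0,0,-35],[0,0,0],1],[[0,0,-30],[0,0,0],1],[[0,0,-20],[0,0,0],1],[[0,0,-15],[0,0,0],1],[[0,0,0],[0,0,0],1],[[0,0,0],[0,0,0],0],[[0,0,0],[0,0,0],0]]'

```text
clock: 3.43
eef_pos: [0.4755, 0.1693, 0.1212]
tool_rot: [0.19, 0.982, 0.0, 0.001]
ft_force: [0.1, 1.1, -0.6]
grip_width: 0.0642
grasp_force: 0.0
```

>>> drive_tool --increments '[[[0,0,0],[0,0,0],0],[[0,0,0],[0,0,0],0],[[0,0,0],[0,0,0],0],[[0,0,0],[0,0,0],0],[[0,0,0],[0,0,0],0],[[0,0,0],[0,0,0],0]]'

```text
clock: 3.93
eef_pos: [0.4756, 0.1689, 0.1215]
tool_rot: [0.19, 0.982, 0.0, 0.001]
ft_force: [-0.6, -1.0, 5.8]
grip_width: 0.0257
grasp_force: 58.6
```

>>> drive_tool --increments '[[[0,0,15],[0,0,0],0],[[0,0,25],[0,0,0],0],[[0,0,20],[0,0,0],0],[[-11,-30,0],[0,0,0],0],[[-14,-36,0],[0,0,0],0],[[-14,-36,0],[0,0,0],0],[[-14,-36,0],[0,0,0],0],[[-14,-36,0],[0,0,0],0]]'

```text
clock: 4.6
eef_pos: [0.4067, -0.0064, 0.1801]
tool_rot: [0.19, 0.982, 0.0, 0.0]
ft_force: [0.8, -1.4, -0.6]
grip_width: 0.0258
grasp_force: 59.5
```

>>> drive_tool --increments '[[[-14,-35,0],[0,0,0],0],[[0,0,-30],[0,0,0],0],[[0,0,-35],[0,0,0],0],[[0,0,-30],[0,0,0],0],[[0,0,-20],[0,0,0],0],[[0,0,0],[0,0,0],0],[[0,0,0],[0,0,0],0]]'

```text
clock: 5.18
eef_pos: [0.3927, -0.0401, 0.0645]
tool_rot: [0.19, 0.982, -0.0, -0.001]
ft_force: [-0.3, -0.2, -1.0]
grip_width: 0.0257
grasp_force: 59.5
```

Run:
```python
from h import *
c=camera('scene');save(c,'s2'); print(get_obs()['eef_pos'],get_obs()['ft_force'],get_obs()['grip_width'])
```

```text
[ 0.39418227 -0.04018943  0.06564395] [ 0.70377368  0.58473549 -1.43472382] 0.025992532802733448
```

View pics/s2.png

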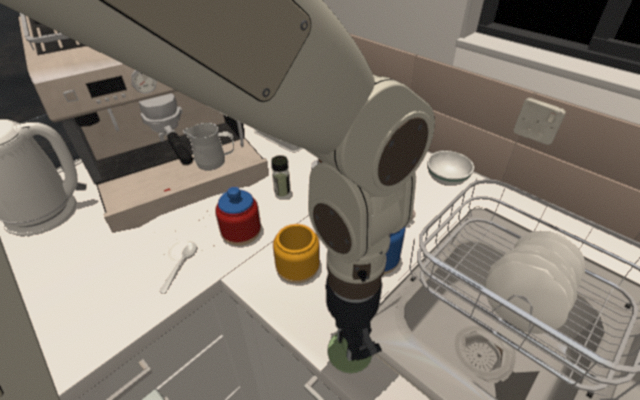

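The mustard canister is open (297,245) and the sage lid hangs in the gripper above the bare worktop (350,350). Now I'll lower it gently.

>>> drive_tool --increments '[[[0,0,-8],[0,0,0],0],[[0,0,-6],[0,0,0],0],[[0,0,-3],[0,0,0],0],[[0,0,-2],[0,0,0],0],[[0,0,0],[0,0,0],0],[[0,0,0],[0,0,0],0]]'

```text
clock: 5.73
eef_pos: [0.3938, -0.0401, 0.0461]
tool_rot: [0.19, 0.982, -0.0, 0.0]
ft_force: [0.1, 0.7, -1.1]
grip_width: 0.0259
grasp_force: 59.5
```

>>> drive_tool --increments '[[[0,0,-1],[0,0,0],0],[[0,0,0],[0,0,0],0],[[0,0,0],[0,0,0],0]]'

```text
clock: 5.98
eef_pos: [0.394, -0.0402, 0.0455]
tool_rot: [0.19, 0.982, 0.0, 0.0]
ft_force: [-1.5, 0.2, 3.4]
grip_width: 0.0261
grasp_force: 60.2
```

>>> drive_tool --increments '[[[0,0,0],[0,0,0],0.7],[[0,0,0],[0,0,0],0.7],[[0,0,0],[0,0,0],1],[[0,0,20],[0,0,0],1],[[0,0,40],[0,0,0],1],[[0,0,40],[0,0,0],1],[[0,0,40],[0,0,0],1],[[0,0,40],[0,0,0],1]]'

```text
clock: 6.65
eef_pos: [0.3933, -0.0401, 0.2269]
tool_rot: [0.19, 0.982, -0.0, -0.0]
ft_force: [1.6, 0.3, 0.1]
grip_width: 0.0855
grasp_force: 0.0
```

>>> drive_tool --increments '[[[23,24,25],[0,0,0],1],[[24,24,0],[0,0,0],1],[[24,24,0],[0,0,0],1],[[24,24,0],[0,0,0],1],[[24,24,0],[0,0,0],1],[[24,24,0],[0,0,0],1],[[24,24,0],[0,0,0],1],[[24,24,0],[0,0,0],1]]'

```text
clock: 7.32
eef_pos: [0.5857, 0.1531, 0.2496]
tool_rot: [0.19, 0.982, -0.0, -0.0]
ft_force: [0.5, -1.7, 0.3]
grip_width: 0.0853
grasp_force: 0.0
```

>>> drive_tool --increments '[[[24,24,0],[0,0,0],1],[[22,24,0],[0,0,0],1],[[18,24,0],[0,0,0],1],[[0,0,0],[0,0,0],1],[[0,0,0],[0,0,0],1],[[0,0,0],[0,0,0],1]]'

```text
clock: 7.82
eef_pos: [0.6483, 0.2235, 0.2491]
tool_rot: [0.19, 0.982, -0.001, -0.001]
ft_force: [-0.9, -0.8, 0.5]
grip_width: 0.0855
grasp_force: 0.0
```

```bash
cat > wl.py <<'E'
import sys
from fit import *
np.set_printoptions(precision=4,suppress=True)
# wl.py pic cam lid:z ...   (canister rim: name_canister:z -> centre of its visible region box at rim height)
o=get_obs(); print('tcp',o['eef_pos'],o['tool_rot'],'t',o['clock'],'F',o['ft_force'],'w',o['grip_width'])
c=camera(sys.argv[2]); save(c,sys.argv[1])
for a in sys.argv[3:]:
  k,z=a.split(':'); z=float(z)
  for s in silhouettes(k+'_lid',c)[:3]:
    b=s['bbox']; r=least_squares(lambda p:bbox(c,p,z)-b,at_z(c,[(b[0]+b[2])/2,(b[1]+b[3])/2],z+.02)[:2])
    print(k,round(s['conf'],2),b,r.x,r.fun.round(1),c['image'][s['region']].mean(0).round())
E
python3 wl.py w3 wrist mustard:.101 red:.101
```

```text
tcp [0.6483 0.2235 0.2491] [ 0.1902  0.9818 -0.0006 -0.0007] t 7.8167 F [-0.8765 -0.7566  0.4933] w 0.08546873025987747
mustard 0.77 [280.4, 158.9, 360.5, 237.0] [0.6514 0.2264] [-1.2 -1.1  1.2  1.3] [100.  75.  33.]
mustard 0.73 [342.9, 238.5, 399.5, 285.3] [0.7306 0.2474] [-10.7 -11.4  10.4  13.9] [ 38. 107. 101.]
red 0.6 [91.4, 183.9, 177.2, 256.5] [0.607  0.0585] [ 0.1 -2.3 -0.1  2.6] [101.  30.  27.]
```

View pics/w3.png

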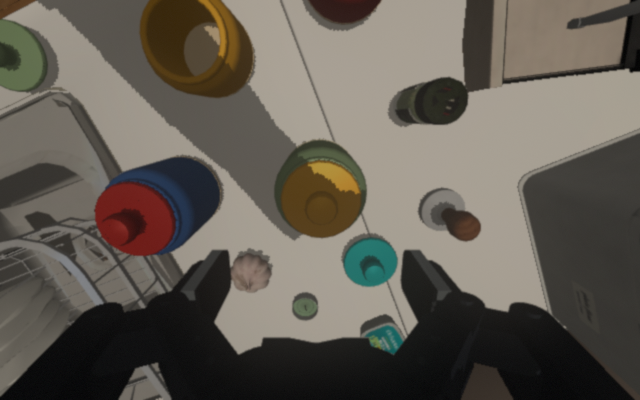

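Mustard lid knob is at (321,208), directly ahead; the sage lid stands safely on the worktop at (15,55).

>>> drive_tool --increments '[[[3,3,-25],[0,0,0],1],[[0,0,-35],[0,0,0],1],[[0,0,-25],[0,0,0],1],[[0,0,-18],[0,0,0],1],[[0,0,0],[0,0,0],1],[[0,0,0],[0,0,0],1],[[0,0,0],[0,0,0],0],[[0,0,0],[0,0,0],0]]'

```text
clock: 8.63
eef_pos: [0.6531, 0.2269, 0.15]
tool_rot: [0.19, 0.982, 0.001, 0.002]
ft_force: [-0.2, 0.9, -0.1]
grip_width: 0.0639
grasp_force: 0.0
```

>>> drive_tool --increments '[[[0,0,0],[0,0,0],0],[[0,0,0],[0,0,0],0],[[0,0,0],[0,0,0],0],[[0,0,0],[0,0,0],0],[[0,0,0],[0,0,0],0],[[0,0,0],[0,0,0],0]]'

```text
clock: 9.13
eef_pos: [0.6524, 0.2269, 0.1485]
tool_rot: [0.19, 0.982, 0.0, 0.001]
ft_force: [0.1, -1.3, 5.9]
grip_width: 0.0256
grasp_force: 59.0
```

>>> drive_tool --increments '[[[0,0,12],[0,0,0],0],[[0,0,20],[0,0,0],0],[[0,0,20],[0,0,0],0],[[-30,-10,0],[0,0,0],0],[[-35,-12,0],[0,0,0],0],[[-35,-12,0],[0,0,0],0],[[-35,-12,0],[0,0,0],0],[[-27,-8,0],[0,0,0],0]]'

```text
clock: 9.8
eef_pos: [0.4863, 0.1716, 0.198]
tool_rot: [0.19, 0.982, -0.001, -0.002]
ft_force: [-0.5, -0.0, -1.7]
grip_width: 0.0257
grasp_force: 59.2
```

>>> drive_tool --increments '[[[-15,-4,-10],[0,0,0],0],[[0,0,-25],[0,0,0],0],[[0,0,-20],[0,0,0],0],[[0,0,0],[0,0,0],0],[[0,0,0],[0,0,0],0]]'

```text
clock: 10.22
eef_pos: [0.4735, 0.1685, 0.143]
tool_rot: [0.19, 0.982, -0.001, -0.002]
ft_force: [0.3, 0.6, -0.9]
grip_width: 0.0257
grasp_force: 59.2
```

```bash
python3 wl.py w4 wrist sage:0 red:.101
```

```text
tcp [0.4735 0.1685 0.143 ] [ 0.1902  0.9817 -0.0009 -0.0016] t 10.2167 F [ 0.3089  0.567  -0.8908] w 0.025652646957029
sage 0.72 [22.8, 164.2, 114.6, 243.9] [ 0.3962 -0.039 ] [ 0.2 -0.7 -0.2  0.8] [ 97. 109.  79.]
sage 0.27 [250.5, 179.2, 378.8, 300.9] [0.5083 0.1529] [ 23.8  19.9 -23.7 -24.9] [101.  73.  25.]
```

View pics/w4.png

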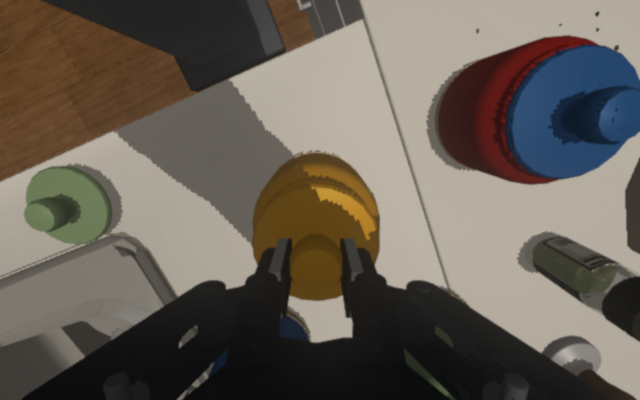

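Mustard lid is in hand, level, over the mustard canister (315,230). I'll lower it with a +3 mm correction in x.

>>> drive_tool --increments '[[[3,0,0],[0,0,0],0],[[0,0,-6],[0,0,0],0],[[0,0,-6],[0,0,0],0],[[0,0,-3],[0,0,0],0],[[0,0,-2],[0,0,0],0],[[0,0,0],[0,0,0],0]]'

```text
clock: 10.87
eef_pos: [0.4771, 0.1686, 0.1261]
tool_rot: [0.19, 0.982, -0.0, -0.001]
ft_force: [-0.6, -0.0, -2.0]
grip_width: 0.0259
grasp_force: 59.2
```

>>> drive_tool --increments '[[[0,0,-2],[0,0,0],0],[[0,0,0],[0,0,0],0],[[0,0,0],[0,0,0],0]]'

```text
clock: 11.12
eef_pos: [0.4778, 0.1688, 0.125]
tool_rot: [0.19, 0.982, -0.0, 0.0]
ft_force: [0.3, -0.3, -1.3]
grip_width: 0.0258
grasp_force: 59.2
```

>>> drive_tool --increments '[[[0,0,-1],[0,0,0],0],[[0,0,-1],[0,0,0],0],[[0,0,0],[0,0,0],0],[[0,0,0],[0,0,0],0]]'

```text
clock: 11.45
eef_pos: [0.4779, 0.1689, 0.1234]
tool_rot: [0.19, 0.982, 0.0, 0.0]
ft_force: [-0.4, -0.3, 1.7]
grip_width: 0.0257
grasp_force: 59.6
```

>>> drive_tool --increments '[[[0,0,0],[0,0,0],0.7],[[0,0,0],[0,0,0],0.7],[[0,0,0],[0,0,0],1],[[0,0,20],[0,0,0],1],[[0,0,30],[0,0,0],1],[[-14,-35,10],[0,0,0],1],[[-14,-35,0],[0,0,0],1],[[-14,-35,0],[0,0,0],1]]'

```text
clock: 12.12
eef_pos: [0.4361, 0.0633, 0.184]
tool_rot: [0.189, 0.982, 0.0, 0.001]
ft_force: [0.9, -0.3, -0.1]
grip_width: 0.0853
grasp_force: 0.0
```

>>> drive_tool --increments '[[[-14,-35,0],[0,0,0],1],[[-14,-35,0],[0,0,0],1],[[-13,-34,0],[0,0,0],1],[[0,0,0],[0,0,0],1],[[0,0,0],[0,0,0],1]]'

```text
clock: 12.53
eef_pos: [0.3942, -0.0417, 0.1832]
tool_rot: [0.193, 0.981, 0.0, 0.0]
ft_force: [-0.1, 0.5, 0.5]
grip_width: 0.085
grasp_force: 0.0
```

```bash
python3 wl.py w5 wrist sage:0 mustard:.076
```

```text
tcp [ 0.3942 -0.0417  0.1832] [0.1925 0.9813 0.0001 0.0002] t 12.5333 F [-0.1286  0.5293  0.4847] w 0.08498045760558466
sage 0.84 [280.8, 153.2, 355.5, 220.8] [ 0.3954 -0.0396] [ 0.8 -2.1 -0.8  2.3] [73. 80. 60.]
mustard 0.71 [557.5, 159.8, 639.8, 251.3] [0.4728 0.158 ] [-15.6  -0.5  13.1   2.5] [140.  97.  22.]
mustard 0.56 [608.4, 360.4, 640.0, 399.4] [0.6543 0.1582] [-33.4 -16.9  29.   20.8] [14. 88. 82.]
```

View pics/w5.png

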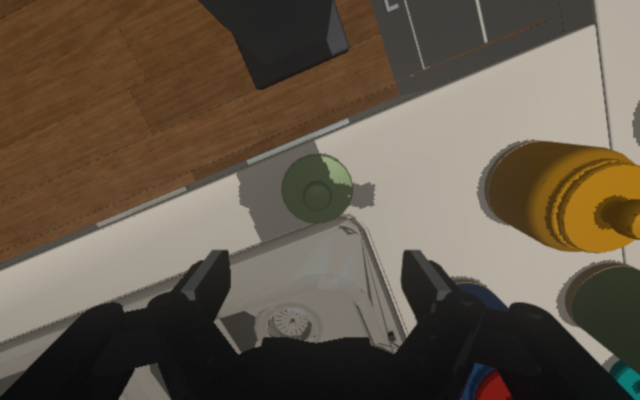

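The mustard lid sits on its canister (600,205), and the sage lid is under the gripper at (317,188).

>>> drive_tool --increments '[[[1,2,-30],[0,0,0],1],[[0,0,-40],[0,0,0],1],[[0,0,-35],[0,0,0],1],[[0,0,-22],[0,0,0],1],[[0,0,-9],[0,0,0],1],[[0,0,0],[0,0,0],1],[[0,0,0],[0,0,0],0],[[0,0,0],[0,0,0],0]]'

```text
clock: 13.35
eef_pos: [0.397, -0.0375, 0.0477]
tool_rot: [0.189, 0.982, 0.0, 0.001]
ft_force: [-0.4, -0.9, -0.1]
grip_width: 0.0639
grasp_force: 0.0
```

>>> drive_tool --increments '[[[0,0,0],[0,0,0],0],[[0,0,0],[0,0,0],0],[[0,0,0],[0,0,0],0],[[0,0,0],[0,0,0],0],[[0,0,0],[0,0,0],0],[[0,0,0],[0,0,0],0]]'

```text
clock: 13.85
eef_pos: [0.3966, -0.0386, 0.0481]
tool_rot: [0.19, 0.982, -0.0, 0.001]
ft_force: [-1.9, -1.0, 4.9]
grip_width: 0.0257
grasp_force: 58.6
```

>>> drive_tool --increments '[[[0,0,15],[0,0,0],0],[[0,0,30],[0,0,0],0],[[0,0,40],[0,0,0],0],[[0,0,40],[0,0,0],0],[[0,0,40],[0,0,0],0],[[0,0,17],[0,0,0],0],[[18,19,0],[0,0,0],0],[[24,25,0],[0,0,0],0]]'

```text
clock: 14.52
eef_pos: [0.438, 0.005, 0.2316]
tool_rot: [0.192, 0.981, 0.0, 0.002]
ft_force: [0.3, 0.2, -1.6]
grip_width: 0.0255
grasp_force: 59.7
```

>>> drive_tool --increments '[[[24,25,0],[0,0,0],0],[[24,25,0],[0,0,0],0],[[24,25,0],[0,0,0],0],[[24,25,0],[0,0,0],0],[[24,25,0],[0,0,0],0],[[24,25,0],[0,0,0],0],[[24,25,0],[0,0,0],0],[[24,25,0],[0,0,0],0]]'

```text
clock: 15.18
eef_pos: [0.6304, 0.2069, 0.2288]
tool_rot: [0.19, 0.982, -0.0, -0.0]
ft_force: [1.0, 0.5, -0.9]
grip_width: 0.0256
grasp_force: 59.6
```

>>> drive_tool --increments '[[[22,22,0],[0,0,0],0],[[0,0,-25],[0,0,0],0],[[0,0,-25],[0,0,0],0],[[0,0,0],[0,0,0],0],[[0,0,0],[0,0,0],0],[[0,0,0],[0,0,0],0]]'

```text
clock: 15.68
eef_pos: [0.6518, 0.2275, 0.1801]
tool_rot: [0.19, 0.982, 0.0, 0.0]
ft_force: [-0.1, 0.3, -1.9]
grip_width: 0.0254
grasp_force: 59.7
```

>>> drive_tool --increments '[[[1,0,-8],[0,0,0],0],[[0,0,-8],[0,0,0],0],[[0,0,-6],[0,0,0],0],[[0,0,-5],[0,0,0],0],[[0,0,0],[0,0,0],0],[[0,0,0],[0,0,0],0]]'

```text
clock: 16.18
eef_pos: [0.6524, 0.2276, 0.1515]
tool_rot: [0.19, 0.982, -0.0, -0.001]
ft_force: [-0.3, -1.7, -1.4]
grip_width: 0.0257
grasp_force: 59.7
```

>>> drive_tool --increments '[[[0,0,-2],[0,0,0],0],[[0,0,-1],[0,0,0],0],[[0,0,0],[0,0,0],0],[[0,0,0],[0,0,0],0]]'

```text
clock: 16.52
eef_pos: [0.653, 0.2279, 0.1494]
tool_rot: [0.19, 0.982, 0.0, 0.0]
ft_force: [-0.2, 1.3, -0.3]
grip_width: 0.0255
grasp_force: 59.7
```

>>> drive_tool --increments '[[[0,0,-1],[0,0,0],0],[[0,0,0],[0,0,0],0],[[0,0,0],[0,0,0],0]]'

```text
clock: 16.77
eef_pos: [0.6531, 0.2279, 0.1493]
tool_rot: [0.19, 0.982, 0.0, 0.001]
ft_force: [-0.4, -1.4, 4.7]
grip_width: 0.026
grasp_force: 60.3
```

>>> drive_tool --increments '[[[0,0,0],[0,0,0],0.7],[[0,0,0],[0,0,0],0.7],[[0,0,0],[0,0,0],1],[[0,0,20],[0,0,0],1],[[0,0,40],[0,0,0],1],[[0,0,30],[0,0,0],1],[[-9,-34,0],[0,0,0],1],[[-9,-34,0],[0,0,0],1]]'

```text
clock: 17.43
eef_pos: [0.6367, 0.1615, 0.2408]
tool_rot: [0.188, 0.982, 0.002, 0.003]
ft_force: [0.8, -0.2, -1.6]
grip_width: 0.0854
grasp_force: 0.0
```

>>> drive_tool --increments '[[[-9,-34,0],[0,0,0],1],[[-9,-34,0],[0,0,0],1],[[-9,-33,0],[0,0,0],1],[[0,0,0],[0,0,0],1],[[0,0,0],[0,0,0],1]]'

```text
clock: 17.85
eef_pos: [0.6075, 0.0569, 0.2382]
tool_rot: [0.192, 0.981, 0.0, -0.0]
ft_force: [-0.4, 0.2, 0.4]
grip_width: 0.0852
grasp_force: 0.0
```

```bash
python3 wl.py w6 wrist sage:.101 red:.101
```

```text
tcp [0.6075 0.0569 0.2382] [ 0.192   0.9814  0.0001 -0.    ] t 17.85 F [-0.3561  0.1626  0.3722] w 0.08519091617239181
sage 0.95 [475.6, 132.5, 569.1, 215.2] [0.6525 0.2269] [-0.7 -2.2  0.7  2.6] [ 97. 109.  79.]
red 0.91 [274.1, 155.8, 359.5, 237.8] [0.6056 0.0585] [-0.5 -1.   0.5  1.2] [80. 35. 32.]
```

View pics/w6.png

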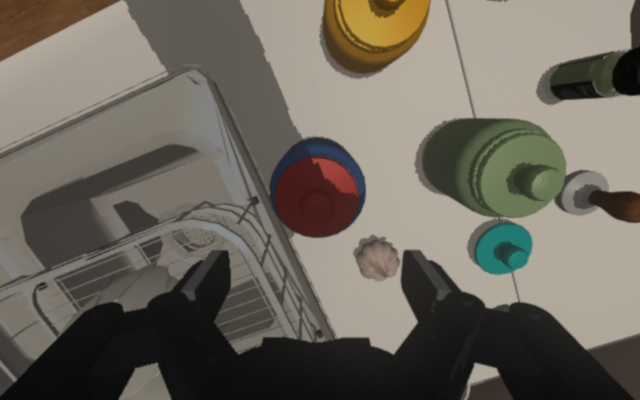

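Sage lid is seated (515,180), and the red lid is below at (317,200). The dish rack is close on the left, so I'll check its height before descending.

Run:
```python
import cv2,numpy as np
a=cv2.imread('pics/top0.png')[55:235,370:500]; b=cv2.imread('pics/scene0.png')[160:340,340:500]
cv2.imwrite('pics/rack.png',cv2.convertScaleAbs(np.hstack([cv2.resize(x,None,fx=2.7,fy=2.7,interpolation=2) for x in(a,b)]),alpha=1.3))
```

```text
(no output)
```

View pics/rack.png

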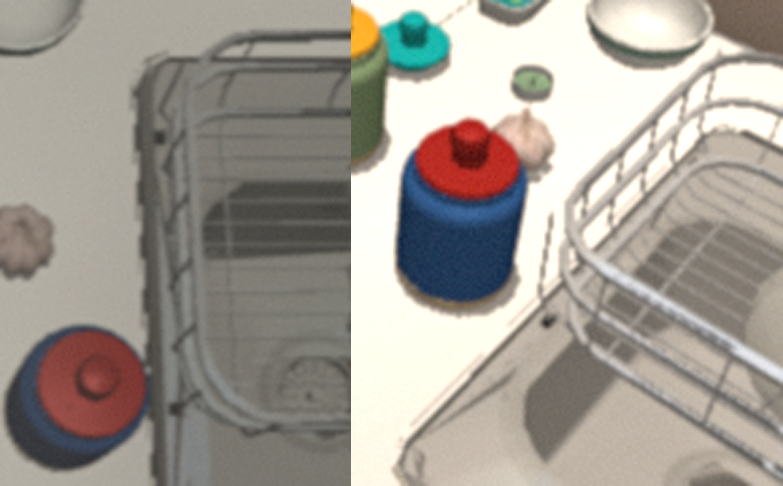

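Run:
```python
from h import *
ct=camera('top');cs=camera('scene')
for ps in((421,232),(419,245),(440,212)):
    o,d=ray(cs,ps)
    # find point on scene ray projecting to top column 441
    from scipy.optimize import brentq
    f=lambda s:proj(ct,o+s*d)[0]-441.5
    s=brentq(f,.3,1.0); p=o+s*d; print(ps,p.round(3),proj(ct,p).round(0))
```

```text
(421, 232) [ 0.63  -0.013  0.113] [441. 185.]
(419, 245) [ 0.621 -0.019  0.089] [441. 192.]
(440, 212) [ 0.692 -0.014  0.121] [441. 151.]
```

The rack rim is at y ≈ -0.014 and z ≈ 0.115. The fingers stay at y > 0.003 with tips at z ≥ 0.125, so it is clear.

>>> drive_tool --increments '[[[-1,2,-25],[0,0,0],1],[[0,0,-30],[0,0,0],1],[[0,0,-20],[0,0,0],1],[[0,0,-16],[0,0,0],1],[[0,0,0],[0,0,0],1],[[0,0,0],[0,0,0],1],[[0,0,0],[0,0,0],0],[[0,0,0],[0,0,0],0]]'

```text
clock: 18.77
eef_pos: [0.608, 0.0614, 0.1487]
tool_rot: [0.19, 0.982, 0.0, 0.001]
ft_force: [0.3, -0.3, -0.3]
grip_width: 0.0643
grasp_force: 0.0
```

>>> drive_tool --increments '[[[0,0,0],[0,0,0],0],[[0,0,0],[0,0,0],0],[[0,0,0],[0,0,0],0],[[0,0,0],[0,0,0],0],[[0,0,0],[0,0,0],0],[[0,0,0],[0,0,0],0]]'

```text
clock: 19.27
eef_pos: [0.6074, 0.0606, 0.1483]
tool_rot: [0.19, 0.982, 0.0, 0.001]
ft_force: [0.1, -1.3, 5.8]
grip_width: 0.0256
grasp_force: 59.1
```

>>> drive_tool --increments '[[[0,0,12],[0,0,0],0],[[0,0,20],[0,0,0],0],[[0,0,20],[0,0,0],0],[[-30,-4,0],[0,0,0],0],[[-36,-5,0],[0,0,0],0],[[-36,-7,0],[0,0,0],0],[[-28,-21,0],[0,0,0],0],[[-28,-21,0],[0,0,0],0]]'

```text
clock: 19.93
eef_pos: [0.4465, 0.0029, 0.1983]
tool_rot: [0.189, 0.982, -0.0, -0.001]
ft_force: [0.2, -1.1, -0.2]
grip_width: 0.0255
grasp_force: 59.1
```

>>> drive_tool --increments '[[[-28,-21,0],[0,0,0],0],[[-27,-21,0],[0,0,0],0],[[0,0,-30],[0,0,0],0],[[0,0,-40],[0,0,0],0],[[0,0,-35],[0,0,0],0],[[0,0,-25],[0,0,0],0],[[0,0,0],[0,0,0],0],[[0,0,0],[0,0,0],0]]'

```text
clock: 20.6
eef_pos: [0.3922, -0.039, 0.0681]
tool_rot: [0.19, 0.982, -0.0, -0.002]
ft_force: [-0.6, 0.4, -0.1]
grip_width: 0.0254
grasp_force: 59.3
```

>>> drive_tool --increments '[[[2,0,-8],[0,0,0],0],[[0,0,-6],[0,0,0],0],[[0,0,-4],[0,0,0],0],[[0,0,-2],[0,0,0],0],[[0,0,0],[0,0,0],0],[[0,0,0],[0,0,0],0]]'

```text
clock: 21.1
eef_pos: [0.3959, -0.0392, 0.0492]
tool_rot: [0.19, 0.982, 0.0, 0.0]
ft_force: [0.4, 0.2, -1.3]
grip_width: 0.0259
grasp_force: 59.3
```

>>> drive_tool --increments '[[[0,0,-1],[0,0,0],0],[[0,0,0],[0,0,0],0],[[0,0,0],[0,0,0],0]]'

```text
clock: 21.35
eef_pos: [0.3959, -0.0392, 0.0482]
tool_rot: [0.19, 0.982, 0.0, 0.0]
ft_force: [-0.2, 0.1, -1.0]
grip_width: 0.0254
grasp_force: 59.3
```

>>> drive_tool --increments '[[[0,0,-1],[0,0,0],0],[[0,0,0],[0,0,0],0],[[0,0,0],[0,0,0],0]]'

```text
clock: 21.6
eef_pos: [0.396, -0.0392, 0.0473]
tool_rot: [0.19, 0.982, 0.0, 0.0]
ft_force: [0.3, -0.7, 2.5]
grip_width: 0.0258
grasp_force: 59.8
```

>>> drive_tool --increments '[[[0,0,0],[0,0,0],0.7],[[0,0,0],[0,0,0],0.7],[[0,0,0],[0,0,0],1],[[0,0,20],[0,0,0],1],[[0,0,40],[0,0,0],1],[[0,0,40],[0,0,0],1],[[0,0,40],[0,0,0],1],[[0,0,30],[0,0,0],1]]'

```text
clock: 22.27
eef_pos: [0.3964, -0.0393, 0.2202]
tool_rot: [0.19, 0.982, 0.0, 0.002]
ft_force: [1.4, -0.2, -0.6]
grip_width: 0.0854
grasp_force: 0.0
```

>>> drive_tool --increments '[[[6,34,0],[0,0,0],1],[[6,37,0],[0,0,0],1],[[6,37,0],[0,0,0],1],[[6,37,0],[0,0,0],1],[[6,37,0],[0,0,0],1],[[7,37,0],[0,0,0],1],[[7,37,0],[0,0,0],1],[[7,37,0],[0,0,0],1]]'

```text
clock: 22.93
eef_pos: [0.4466, 0.2557, 0.2168]
tool_rot: [0.19, 0.982, -0.0, 0.0]
ft_force: [1.2, -0.1, -0.6]
grip_width: 0.0853
grasp_force: 0.0
```

>>> drive_tool --increments '[[[7,37,0],[0,0,0],1],[[6,37,0],[0,0,0],1],[[0,0,0],[0,0,0],1],[[0,0,0],[0,0,0],1],[[0,0,0],[0,0,0],1]]'

```text
clock: 23.35
eef_pos: [0.4592, 0.3274, 0.2163]
tool_rot: [0.19, 0.982, -0.001, -0.001]
ft_force: [0.3, -0.9, 0.7]
grip_width: 0.0853
grasp_force: 0.0
```

```bash
python3 wl.py w7 wrist blue:.076 mustard:.076; python3 wl.py t7 top red:0
```

```text
tcp [0.4592 0.3274 0.2163] [ 0.19    0.9818 -0.0008 -0.0005] t 23.35 F [ 0.2796 -0.9217  0.7335] w 0.08533786405267509
blue 0.61 [281.2, 158.3, 364.6, 239.5] [0.4618 0.3326] [-0.9 -0.8  0.9  1. ] [49. 61. 81.]
mustard 0.9 [128.6, 240.3, 203.1, 301.2] [0.473  0.1684] [-3.9 -5.6  4.   6.7] [154. 109.  34.]
tcp [0.4597 0.3264 0.2172] [ 0.191   0.9816 -0.0002 -0.0001] t 23.5 F [ 0.3846 -1.0701  0.1718] w 0.08532234036977722
red 0.8 [428.2, 294.0, 466.8, 328.0] [ 0.399  -0.0378] [-0.2 -2.6  0.2  2.5] [100.  50.  45.]
```

View pics/w7.png

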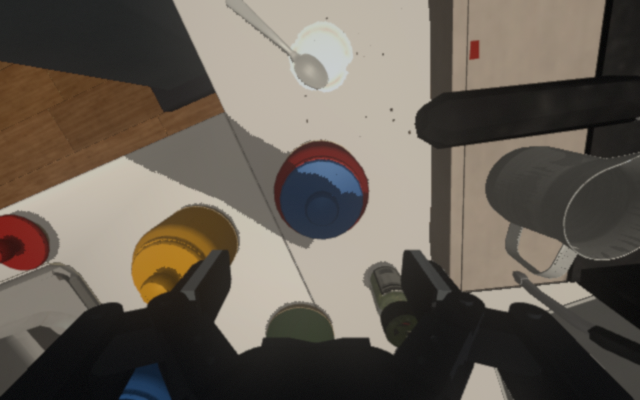

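Blue lid is below at (321,198) and the red lid is parked at (20,242). The portafilter handle tip (425,125) is about 90 mm from the lid axis, which is clear.

>>> drive_tool --increments '[[[1,5,-25],[0,0,0],1],[[0,0,-30],[0,0,0],1],[[0,0,-22],[0,0,0],1],[[0,0,-18],[0,0,0],1],[[0,0,0],[0,0,0],1],[[0,0,0],[0,0,0],1],[[0,0,0],[0,0,0],0],[[0,0,0],[0,0,0],0]]'

```text
clock: 24.27
eef_pos: [0.4619, 0.3333, 0.124]
tool_rot: [0.19, 0.982, 0.001, 0.001]
ft_force: [0.5, -0.4, 0.2]
grip_width: 0.0644
grasp_force: 0.0
```

>>> drive_tool --increments '[[[0,0,0],[0,0,0],0],[[0,0,0],[0,0,0],0],[[0,0,0],[0,0,0],0],[[0,0,0],[0,0,0],0],[[0,0,0],[0,0,0],0],[[0,0,0],[0,0,0],0]]'

```text
clock: 24.77
eef_pos: [0.4613, 0.3332, 0.1233]
tool_rot: [0.19, 0.982, 0.001, 0.001]
ft_force: [0.6, -2.0, 5.6]
grip_width: 0.0256
grasp_force: 58.7
```

>>> drive_tool --increments '[[[0,0,14],[0,0,0],0],[[0,0,30],[0,0,0],0],[[0,0,40],[0,0,0],0],[[0,0,25],[0,0,0],0],[[14,-27,0],[0,0,0],0],[[18,-34,0],[0,0,0],0],[[18,-34,0],[0,0,0],0],[[18,-34,0],[0,0,0],0]]'

```text
clock: 25.43
eef_pos: [0.5288, 0.2028, 0.2308]
tool_rot: [0.189, 0.982, -0.0, -0.0]
ft_force: [0.9, 1.7, -1.5]
grip_width: 0.0258
grasp_force: 59.5
```

>>> drive_tool --increments '[[[18,-34,0],[0,0,0],0],[[18,-34,0],[0,0,0],0],[[18,-34,0],[0,0,0],0],[[16,-28,0],[0,0,0],0],[[8,-14,0],[0,0,0],0],[[0,0,-25],[0,0,0],0],[[0,0,-25],[0,0,0],0],[[0,0,0],[0,0,0],0]]'

```text
clock: 26.1
eef_pos: [0.6032, 0.0592, 0.1749]
tool_rot: [0.191, 0.982, -0.001, -0.005]
ft_force: [-1.4, 0.2, -2.9]
grip_width: 0.0256
grasp_force: 59.4
```

>>> drive_tool --increments '[[[0,0,0],[0,0,0],0],[[0,0,0],[0,0,0],0]]'

```text
clock: 26.27
eef_pos: [0.6069, 0.0604, 0.1818]
tool_rot: [0.19, 0.982, 0.0, 0.0]
ft_force: [0.5, -0.2, -0.7]
grip_width: 0.0256
grasp_force: 59.4
```

Foot of plug is 34 mm above its seat; lowering.

>>> drive_tool --increments '[[[0,0,-10],[0,0,0],0],[[0,0,-10],[0,0,0],0],[[0,0,-7],[0,0,0],0],[[0,0,-4],[0,0,0],0],[[0,0,0],[0,0,0],0],[[0,0,0],[0,0,0],0]]'

```text
clock: 26.77
eef_pos: [0.6066, 0.0599, 0.1498]
tool_rot: [0.19, 0.982, -0.0, -0.0]
ft_force: [0.5, 0.3, -1.6]
grip_width: 0.0256
grasp_force: 59.5
```

>>> drive_tool --increments '[[[0,0,-1],[0,0,0],0],[[0,0,-1],[0,0,0],0],[[0,0,0],[0,0,0],0],[[0,0,0],[0,0,0],0]]'

```text
clock: 27.1
eef_pos: [0.607, 0.0598, 0.1483]
tool_rot: [0.19, 0.982, 0.0, 0.0]
ft_force: [0.8, 0.4, -1.4]
grip_width: 0.0256
grasp_force: 59.6
```

>>> drive_tool --increments '[[[0,0,-1],[0,0,0],0],[[0,0,0],[0,0,0],0],[[0,0,0],[0,0,0],0]]'

```text
clock: 27.35
eef_pos: [0.6071, 0.0598, 0.1483]
tool_rot: [0.19, 0.982, 0.0, 0.001]
ft_force: [-2.2, 0.5, 5.9]
grip_width: 0.0254
grasp_force: 60.1
```

>>> drive_tool --increments '[[[0,0,0],[0,0,0],0.7],[[0,0,0],[0,0,0],0.7],[[0,0,0],[0,0,0],1],[[0,0,20],[0,0,0],1],[[0,0,30],[0,0,0],1],[[-30,-4,10],[0,0,0],1],[[-36,-5,0],[0,0,0],1],[[-36,-7,0],[0,0,0],1]]'

```text
clock: 28.02
eef_pos: [0.5048, 0.044, 0.2075]
tool_rot: [0.19, 0.982, 0.0, 0.001]
ft_force: [-0.4, 0.3, 0.5]
grip_width: 0.0851
grasp_force: 0.0
```

>>> drive_tool --increments '[[[-28,-21,0],[0,0,0],1],[[-28,-21,0],[0,0,0],1],[[-28,-21,0],[0,0,0],1],[[-24,-19,0],[0,0,0],1],[[0,0,0],[0,0,0],1],[[0,0,0],[0,0,0],1]]'

```text
clock: 28.52
eef_pos: [0.396, -0.0388, 0.2072]
tool_rot: [0.191, 0.982, 0.0, 0.0]
ft_force: [0.6, 0.6, 0.9]
grip_width: 0.0856
grasp_force: 0.0
```

```bash
python3 wl.py w8 wrist red:0; python3 wl.py s8 scene blue:.101
```

```text
tcp [ 0.396  -0.0388  0.2072] [0.1914 0.9815 0.0001 0.0004] t 28.5167 F [0.6153 0.6326 0.9354] w 0.08558252898765738
red 0.59 [282.2, 148.6, 349.0, 213.9] [ 0.3955 -0.0388] [-0.5 -0.8  0.5  1. ] [85. 39. 34.]
red 0.41 [613.6, 76.2, 638.3, 148.2] [0.4487 0.2809] [-32.   -0.5  28.2   3.2] [53. 32. 25.]
tcp [ 0.3977 -0.0381  0.2073] [0.1903 0.9817 0.0002 0.0008] t 28.6167 F [-0.3189  0.4163  0.545 ] w 0.0853616775760415
blue 0.65 [392.3, 210.0, 402.9, 231.3] [0.6218 0.0357] [-14.7  -5.9  14.5   3.9] [ 55.  84. 122.]
```

Right over it; down 160 mm and grip.

>>> drive_tool --increments '[[[0,0,-30],[0,0,0],1],[[0,0,-40],[0,0,0],1],[[0,0,-40],[0,0,0],1],[[0,0,-30],[0,0,0],1],[[0,0,-19],[0,0,0],1],[[0,0,0],[0,0,0],1],[[0,0,0],[0,0,0],1],[[0,0,0],[0,0,0],0]]'

```text
clock: 29.38
eef_pos: [0.3983, -0.0379, 0.0488]
tool_rot: [0.19, 0.982, 0.0, 0.001]
ft_force: [0.2, -0.3, -0.0]
grip_width: 0.0755
grasp_force: 0.0
```

>>> drive_tool --increments '[[[0,0,0],[0,0,0],0],[[0,0,0],[0,0,0],0],[[0,0,0],[0,0,0],0],[[0,0,0],[0,0,0],0],[[0,0,0],[0,0,0],0],[[0,0,0],[0,0,0],0],[[0,0,0],[0,0,0],0]]'

```text
clock: 29.97
eef_pos: [0.3976, -0.0385, 0.0491]
tool_rot: [0.19, 0.982, -0.0, 0.001]
ft_force: [-1.3, -0.4, 5.6]
grip_width: 0.0257
grasp_force: 58.6
```

>>> drive_tool --increments '[[[0,0,15],[0,0,0],0],[[0,0,30],[0,0,0],0],[[0,0,40],[0,0,0],0],[[0,0,40],[0,0,0],0],[[0,0,40],[0,0,0],0],[[4,26,10],[0,0,0],0],[[6,36,0],[0,0,0],0],[[6,36,0],[0,0,0],0]]'

```text
clock: 30.63
eef_pos: [0.4137, 0.0604, 0.225]
tool_rot: [0.192, 0.981, 0.001, 0.002]
ft_force: [-0.0, -0.7, -1.3]
grip_width: 0.0257
grasp_force: 59.6
```

>>> drive_tool --increments '[[[6,36,0],[0,0,0],0],[[6,36,0],[0,0,0],0],[[6,36,0],[0,0,0],0],[[6,36,0],[0,0,0],0],[[6,36,0],[0,0,0],0],[[7,36,0],[0,0,0],0],[[6,32,0],[0,0,0],0],[[6,25,0],[0,0,0],0]]'

```text
clock: 31.3
eef_pos: [0.4614, 0.3354, 0.2228]
tool_rot: [0.189, 0.982, 0.0, -0.0]
ft_force: [1.6, -0.5, -1.4]
grip_width: 0.0255
grasp_force: 59.6
```

>>> drive_tool --increments '[[[0,0,-30],[0,0,0],0],[[0,0,-30],[0,0,0],0],[[0,0,-12],[0,0,0],0],[[0,0,0],[0,0,0],0],[[0,0,0],[0,0,0],0],[[0,0,0],[0,0,0],0]]'

```text
clock: 31.8
eef_pos: [0.4624, 0.3331, 0.1523]
tool_rot: [0.19, 0.982, 0.001, 0.001]
ft_force: [0.1, -0.1, -0.9]
grip_width: 0.0255
grasp_force: 59.7
```

>>> drive_tool --increments '[[[0,0,-9],[0,0,0],0],[[0,0,-8],[0,0,0],0],[[0,0,-5],[0,0,0],0],[[0,0,-3],[0,0,0],0],[[0,0,0],[0,0,0],0],[[0,0,0],[0,0,0],0]]'

```text
clock: 32.3
eef_pos: [0.4617, 0.3328, 0.1259]
tool_rot: [0.19, 0.982, -0.0, -0.0]
ft_force: [0.0, -0.2, -0.9]
grip_width: 0.0256
grasp_force: 59.6
```

>>> drive_tool --increments '[[[0,0,-1],[0,0,0],0],[[0,0,-1],[0,0,0],0],[[0,0,0],[0,0,0],0],[[0,0,0],[0,0,0],0]]'

```text
clock: 32.63
eef_pos: [0.462, 0.3329, 0.1253]
tool_rot: [0.19, 0.982, 0.0, 0.0]
ft_force: [-2.4, -2.6, 5.0]
grip_width: 0.0252
grasp_force: 60.2
```

>>> drive_tool --increments '[[[0,0,0],[0,0,0],0.7],[[0,0,0],[0,0,0],0.7],[[0,0,0],[0,0,0],1],[[0,0,20],[0,0,0],1],[[0,0,40],[0,0,0],1],[[0,0,40],[0,0,0],1],[[0,0,25],[0,0,0],1],[[-30,10,0],[0,0,0],1]]'

```text
clock: 33.3
eef_pos: [0.4381, 0.3441, 0.2556]
tool_rot: [0.193, 0.981, 0.005, 0.006]
ft_force: [0.3, 1.5, 0.4]
grip_width: 0.0853
grasp_force: 0.0
```

>>> drive_tool --increments '[[[-34,17,0],[0,0,0],1],[[-34,17,0],[0,0,0],1],[[-34,17,0],[0,0,0],1],[[-34,17,0],[0,0,0],1],[[-34,17,0],[0,0,0],1],[[-34,17,0],[0,0,0],1],[[-34,17,0],[0,0,0],1],[[0,0,0],[0,0,0],1]]'

```text
clock: 33.97
eef_pos: [0.1884, 0.4643, 0.2489]
tool_rot: [0.186, 0.982, 0.0, -0.001]
ft_force: [0.7, 0.3, -0.0]
grip_width: 0.0855
grasp_force: 0.0
```

```bash
python3 wl.py t9 top sage:.101 blue:.101 mustard:.076 red:.076; python3 wl.py s9 scene sage:.101 blue:.101 mustard:.076 red:.076
python3 - <<'E'
import cv2,numpy as np
a=cv2.imread('pics/top0.png');b=cv2.imread('pics/t9.png');c=cv2.imread('pics/scene0.png')[130:310,190:450];d=cv2.imread('pics/s9.png')[130:310,190:450]
r=lambda x:cv2.resize(x,(390,270),interpolation=2)
cv2.imwrite('pics/cmp.png',np.vstack([np.hstack([r(a[90:320,200:500]),r(b[90:320,200:500])]),np.hstack([r(c),r(d)])]))
E
```

```text
tcp [0.1884 0.4643 0.2489] [ 0.1863  0.9825  0.0005 -0.0014] t 33.9667 F [ 0.7394  0.2648 -0.0246] w 0.08546098262211882
sage 0.78 [290.4, 150.5, 330.7, 193.4] [0.6536 0.2283] [-0.1  1.4  0.1 -1.4] [ 99. 108.  87.]
blue 0.82 [384.9, 178.2, 423.8, 213.3] [0.6085 0.0581] [-1.3 -2.8  1.3  2.7] [54. 70. 91.]
blue 0.69 [233.8, 258.3, 273.1, 296.1] [0.4637 0.3286] [-1.7 -2.6  1.7  2.5] [110.  57.  52.]
mustard 0.74 [284.9, 106.3, 316.3, 137.6] [0.76   0.2476] [-3.5 -3.3  3.5  3.1] [51. 96. 91.]
mustard 0.57 [319.2, 250.3, 362.0, 289.0] [0.4769 0.1745] [ 0.9 -1.3 -0.9  1.3] [138. 113.  62.]
red 0.95 [230.4, 258.7, 268.6, 297.5] [0.4626 0.3392] [-1.6 -1.4  1.7  1.4] [110.  57.  52.]
tcp [0.1947 0.4614 0.2489] [ 0.1909  0.9816 -0.0001  0.0001] t 34.2167 F [-0.1887  0.6839  0.2806] w 0.08508553281003106
sage 0.67 [314.5, 156.3, 350.5, 183.7] [0.6498 0.2266] [ 1.   0.6 -1.  -0.5] [111. 125.  89.]
blue 0.57 [361.4, 201.6, 399.8, 232.3] [0.6058 0.0636] [-0.5 -0.1  0.5  0. ] [ 47.  76. 113.]
mustard 0.92 [274.3, 220.8, 316.1, 252.5] [0.4755 0.1645] [ 1.4  0.3 -1.4 -0.1] [179. 125.  34.]
mustard 0.66 [353.0, 165.8, 377.6, 186.8] [0.7082 0.1802] [-4.4 -2.7  4.4  2. ] [ 38. 124. 117.]
red 0.77 [216.3, 183.8, 254.7, 213.8] [0.4639 0.3326] [ 1.1  1.2 -1.1 -1. ] [127.  36.  30.]
```

View pics/cmp.png

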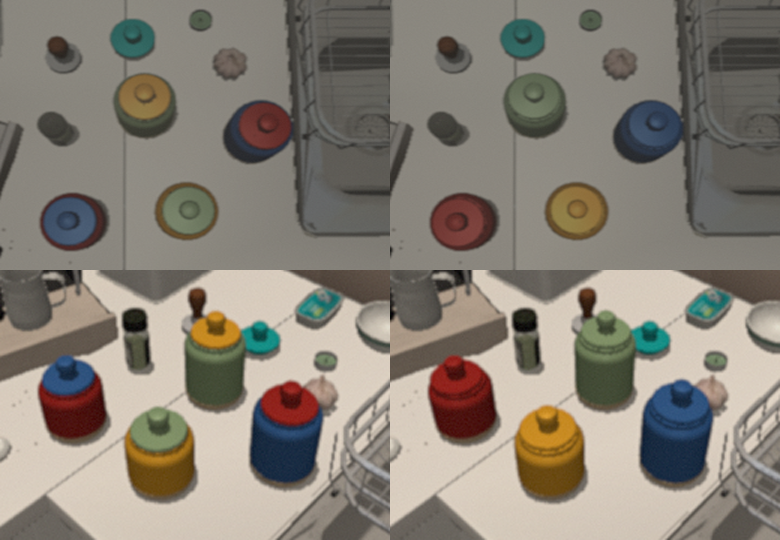

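The before/after picture shows all four lids level on the canister of their own colour. In the top view they are at sage (535,93), blue (656,122), mustard (577,208) and red (457,220). Nothing else has moved, so I'm handing in.

```bash
python3 -c "from workcell import job_done; print(job_done())"
```

```text
the job is handed in; nothing more can be done
None
```

All four lids now sit level and seated on the canister of their own colour, each lowered into place; the final pictures show the canisters and everything else unmoved, and the job was handed in at about 34 s of the 118 s allowed.

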